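# Draw a fossil carrier from under the magnifier and hold it up level

## Task

The specimen carrier, with a knob in front for pulling and a bar over its middle for lifting, sits in guide rails under the ring magnifier: slide it along the rails, fully out from under their keeper lips, without bumping the lamp. Then lift it at least 10 cm clear of the base plate, keeping it level so that both fossils stay in its tray, and leave the other things on the bench where they are. Finish while still holding it up there in the air, steady and level: do not put it down.

Things in the scene. Friction and masses are not known exactly. Their poses are not given: they have to be found in the camera images.
- stage: Fixed inspection stage: grey base plate 160 (x) by 400 (y) mm, its top 12 mm above the bench, from y = -220 to +180 mm. Origin: on the bench under the plate's centre line, upright z. The carrier is pulled out along its -y axis. Two aluminium rails 130 mm apart stand from y = +20 to +170 mm, with a stop wall behind; in front of them the plate is flat and open.
- rail_end (a point): Front end of the rails, on the plate's top and centre line (y = +20 mm of the stage, same axes). Each rail has a keeper lip reaching 10 mm inwards, 8 mm above the plate (rail top 26 mm above the bench): the carrier has 3 mm play each side and upward there and cannot be lifted until it lies wholly on the -y side of this point.
- lamp: Fixed white ring magnifier lamp; same origin and axes as the stage. The ring (120 mm across) overhangs the rails, centred at y = +110 mm, underside 112 mm and top 134 mm above the bench; a black neck (up to 148 mm above the bench) joins it to a round foot at y = +240 mm. Not to be bumped.
- carrier: Loose aluminium carrier, 0.27 to 0.5 kg. Origin: centre of its underside; axes as the stage's at the start. Foot plate 124 (x) by 130 (y) by 5 mm; on it a cork-lined tray, inside 96 by 112 mm, floor 7 and rim 17 mm above the underside. Starts 75 to 100 mm along the stage's +y; clear of the lips when its origin is below y = -45 mm of the stage. Slides with plain friction, no spring.
- carrier_bar (a point): Centre of the carrier's lifting bar: straight black bar along the carrier's y, 12 mm wide (x), 12 mm high, 100 mm long, over the middle of the tray; this point is 62 mm above the carrier's underside. Posts at its two ends (y = +-46 mm); free below it between the posts.
- carrier_knob (a point): Half-way up the free part of the black upright round pull knob, 18 mm in diameter, on a flat tongue in front of the carrier, 130 mm along the carrier's -y from its origin; this point is 34 mm above the carrier's underside, the knob's top is 52 mm above it, the tongue's top 9 mm above it.
- jaw: Loose brown fossil jaw piece 22 by 60 mm, 29 mm high with teeth, 0.08 to 0.15 kg, lying in the tray on one side of the bar (which side varies). Origin: centre of its underside.
- vertebra: Loose fossil vertebra, round, 32 mm across, 31 mm high, about 0.05 kg, standing in the tray on the other side of the bar. Origin: centre of its underside.
- brush: Brush, 170 mm long, lying on the bench beside the stage; leave alone. Origin: centre of its underside.
- pick: Hand pick, 160 mm long, lying on the bench; leave alone. Origin: centre of its underside.
- jar: Closed jar, 52 mm across, 65 mm high; leave alone. Origin: centre of its underside.
- bowl: White bowl, 90 mm across, 35 mm high; leave alone. Origin: centre of its underside.
- rock: Pale rock, 60 by 45 mm, 38 mm high; leave alone. Origin: centre of its underside.
- finds_tray: Small open cardboard tray, 85 by 65 mm, 28 mm high; leave alone. Origin: centre of its underside.
- tin: Small steel tin, 44 mm across, 40 mm high; leave alone. Origin: centre of its underside.
Not all that is in view belongs to the job. What is shaped like the carrier but purple or red is not meant.

How it is judged:
By the outcome, as a careful person would: the job done as asked, in the order asked, and still so for the second after the job is handed in, while the arm keeps its last pose, push and grip.
It also fails if it takes over 51 s, if anything falls off the work surface, if the arm or the gripper's body presses on something with over 40 N, if the wrist force passes 120 N, or if a joint passes its speed limit or range.

## Robot

A 6-joint arm with a two-finger parallel gripper is mounted at the origin on the work surface. World frame = base frame: x ahead of the robot, y to its left, z up, the work surface at z = 0. Lengths are in m, angles in degrees, forces in N, time in s.
With the tool pointing down it reaches from about 0.4 to 0.825 m from the base axis. Payload 7 kg.
Tool frame: the origin (TCP) lies on the front face of the gripper's body, between the roots of the fingers; the fingertips stand 66 mm ahead of it and the grasp point (between the pads) lies 47 mm ahead of it (nose_length is the distance from the TCP to the fingertips, in m); y points along the fingers, z is the direction in which the jaws open and shut, and the axes are right-handed (so a half turn about y gives the same grasp; the last joint's range is limited). The gripper opens to 88 mm and grips with 3 to 60 N. Pads are 19 mm wide; open, the fingers measure 130 mm over their backs; the gripper's body (78 mm by 193 mm) begins 47 mm behind the grasp point.
Start: joints at [93.627, 20.546, 0.682, 0, -70.136, -16.507], TCP at [0.15, 0.658, 0.292] pointing down, gripper open.
Joint ranges: [-176.03, 176.03], [-82.01, 121.73], [-58.28, 71.71], [-173.87, 95.51], [-174.79, -0.11], [-173.66, 173.66]. Speed limits (degrees/s): [136.94, 136.94, 172.46, 180, 180, 180].

## Interface

Orientations are given as [roll, pitch, yaw] about the fixed x, y, z axes, in that order (R = Rz(yaw) Ry(pitch) Rx(roll)).
In Python, from plant import get_state, capture, close_job, nose_length gives the robot as it stands.
- The arm moves only by the tool apply_moves, never from a script. Its argument "rows" is a list of rows, each a list of 2 entries, a list of its own where there are three numbers: the shift along the tool's x, y, z in m, then the turn about the tool's y in degrees. In form: [[[tx, ty, tz], yaw], ...]. A call has 1 to 20 rows; each row is the pose to reach, as a shift and turn from the pose commanded when the call began, along the tool's axes at that moment; what a row does not reach only later rows make up. A row lasts 1/8 s, in which the tool goes at most 62.5 mm and 10.7 degrees, less where a joint would pass 70% of its speed; a pose out of reach is approached as far as the arm can. A call with a gripper value outside its range is refused whole. "gripper" is the opening, from 0 (shut) to 1 (fully open), set as the call begins (left out, the last holds). The fingers move at their own pace and stop on an object; "grip_force" is the grip in N (left out, the last holds). Time passes only in rows, so rows that repeat a pose let the fingers close. It gives the time, the measured TCP pose, the force and the opening at its end, in the units of the state.
- get_state(): the state, without advancing time (a new reading comes with each control period).
- capture(name): name is "scene" or "top"; returns a dict with "pixels" (384x512x3 uint8, blue, green, red), "z_map" (384x512 float32, m along the optical axis (not along the pixel's ray), 0 where there is no reading), "intrinsics" (3x3 intrinsics, pixels), "rvec" (rotation vector, rad) and "tvec" (3), from world to camera coordinates, as OpenCV has them. Camera axes: x right, y down, z forward; pixel columns grow to the right and rows downward; lengths in m; the calibration is good to about 2 mm. A picture is of the moment at which its call begins.
- close_job(): hands the job in, once; it reports no verdict.
The state is a dict: "time_s": time; "joints": joint angles; "qd": joint speeds; "joint_torque": joint torques, N m; "tcp_pos": TCP position; "eef_rot": TCP orientation; "contact_force": force on the tool from outside, world axes, zero at the start; "moment": the same for the moment, N m; "gripper_width": finger opening in m.
Only numpy, scipy, OpenCV 4.12 (cv2) and the standard library are available. Lean on these libraries where they do the work, as an engineer would, in place of code of your own. Each camera call takes 0.05 s, during which the arm holds its last target.

## Working session

There is one attempt and no reset: what is moved stays moved. The work goes in short steps, Python scripts to look and compute and a tool call to move; the robot and the scene stay as the last step left them, time stands still between calls to the robot, and variables do not carry over. Pictures are saved under pics/ and viewed, and the job is handed in when it is done.

Besides the shell and the picture viewer there is one more tool, called after "Request:" as a command line: name --argument value ..., lists and objects as JSON in quotes. apply_moves: Moves the arm, as the interface text tells. Its arguments: {"type":"object","properties":{"rows":{"type":"array"},"gripper":{"type":"number"},"grip_force":{"type":"number"}},"required":["rows"]}

```bash
mkdir -p pics; ls
python3 - <<'E'
from plant import get_state, capture, close_job, nose_length
import cv2,numpy as np
s=get_state();print(s)
print(nose_length() if callable(nose_length) else nose_length)
for n in("scene","top"):
    d=capture(n);np.savez(f"{n}0.npz",**d);cv2.imwrite(f"pics/{n}0.png",d["pixels"]);print(d["intrinsics"],d["rvec"],d["tvec"])
E
```

```text
pics
{'time_s': 0.0, 'joints': array([ 9.36259811e+01,  2.05945386e+01,  6.34334370e-01, -2.22986029e-02,
       -7.01356388e+01, -1.65052282e+01]), 'qd': array([0.04135984, 0.07828025, 0.06927148, 0.02102421, 0.05926687,
       0.05018344]), 'joint_torque': array([-2.90268881e-04, -5.82716775e+01,  2.93048126e+01,  6.99684799e+00,
        6.86174812e-03, -1.63386785e-04]), 'tcp_pos': array([0.15039516, 0.65764562, 0.29118497]), 'eef_rot': array([-8.99021505e+01,  7.13416560e-03,  1.67113165e+02]), 'contact_force': array([ 0.14487041, -0.42029581,  0.73406723]), 'moment': array([-0.01176804, -0.02483809, -0.03892581]), 'gripper_width': 0.0875702818448989}
0.0656
[[417.42195808   0.         249.95916981]
 [  0.         417.42195808 196.98184408]
 [  0.           0.           1.        ]] [ 0.99356896  2.40206345 -1.08888381] [ 0.28813428 -0.23013102  1.3987078 ]
[[397.14502348   0.         256.14914506]
 [  0.         397.14502348 188.02859964]
 [  0.           0.           1.        ]] [ 2.18162852 -2.13170702  0.0951715 ] [0.08009292 0.50717237 1.03350503]
```

View pics/scene0.png

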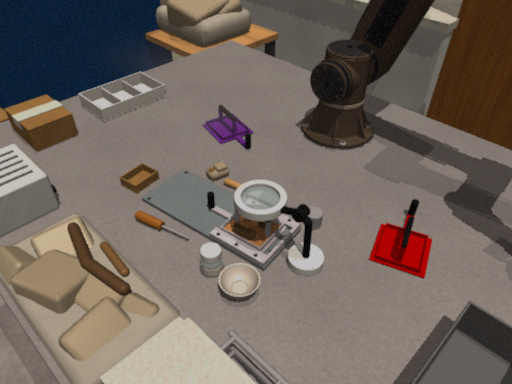

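View pics/top0.png

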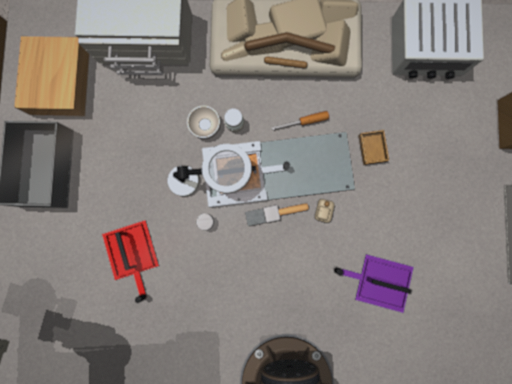

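The scene view shows the plate with rails and the ring lamp at about (262,205), and the knob at (211,200). In the top view the plate spans columns 203–353, rows 135–205. The ring is at (228,168), the knob at (286,166), and the red and purple decoys sit well apart from it.

```bash
cat > h.py <<'E'
import numpy as np,cv2
def load(n):
    d=dict(np.load(n)); return d
def cam(d):
    R=cv2.Rodrigues(d["rvec"])[0];t=d["tvec"].reshape(3);return R,t
def pts(d):
    R,t=cam(d);K=d["intrinsics"];h,w=d["z_map"].shape
    u,v=np.meshgrid(np.arange(w),np.arange(h));z=d["z_map"]
    P=np.stack([(u-K[0,2])/K[0,0]*z,(v-K[1,2])/K[1,1]*z,z],-1)
    W=(P-t)@R; W[z==0]=np.nan; return W
def onplane(d,uv,zp):
    R,t=cam(d);K=d["intrinsics"];uv=np.atleast_2d(uv).astype(float)
    r=np.c_[(uv[:,0]-K[0,2])/K[0,0],(uv[:,1]-K[1,2])/K[1,1],np.ones(len(uv))]@R
    c=-R.T@t; s=(zp-c[2])/r[:,2]; return c+s[:,None]*r
def proj(d,P):
    return cv2.projectPoints(np.atleast_2d(P).astype(float),d["rvec"],d["tvec"],d["intrinsics"],None)[0][:,0]
E
python3 - <<'E'
from h import *
d=load("top0.npz");W=pts(d)
for uv in [(320,165),(228,145),(286,166),(183,182),(290,300),(375,150)]:
    print(uv,W[uv[1],uv[0]].round(3))
R,t=cam(d);print("cam",-R.T@t)
print(R.round(3))
im=d["pixels"]; hsv=cv2.cvtColor(im,cv2.COLOR_BGR2HSV);print(hsv[150,300],hsv[185,330],hsv[120,420],hsv[166,286],im[160,200:300:6].tolist())
big=cv2.resize(im[100:240,150:390],None,fx=3.3,fy=3.3,interpolation=cv2.INTER_CUBIC);cv2.imwrite("pics/topz.png",big)
d=load("scene0.npz");im=d["pixels"]
big=cv2.resize(im[150:290,110:350],None,fx=3.3,fy=3.3,interpolation=cv2.INTER_CUBIC);cv2.imwrite("pics/scenez.png",big)
E
```

```text
(320, 165) [ 0.573 -0.08   0.015]
(228, 145) [0.598 0.161 0.133]
(286, 166) [0.56  0.015 0.065]
(183, 182) [0.516 0.287 0.038]
(290, 300) [ 0.211 -0.005 -0.001]
(375, 150) [ 0.62  -0.232  0.003]
cam [0.39135057 0.069822   1.08339326]
[[ 0.024 -1.    -0.018]
 [-0.994 -0.022 -0.108]
 [ 0.107  0.021 -0.994]]
[ 90  19 149] [ 93  19 148] [ 10  16 144] [90  4 71] [[136, 138, 145], [215, 207, 201], [184, 178, 173], [156, 165, 182], [160, 171, 189], [150, 155, 163], [143, 143, 146], [152, 149, 148], [214, 205, 197], [85, 133, 191], [184, 177, 171], [156, 155, 144], [156, 155, 144], [155, 154, 144], [150, 149, 139], [153, 151, 141], [152, 151, 142]]
```

View pics/topz.png

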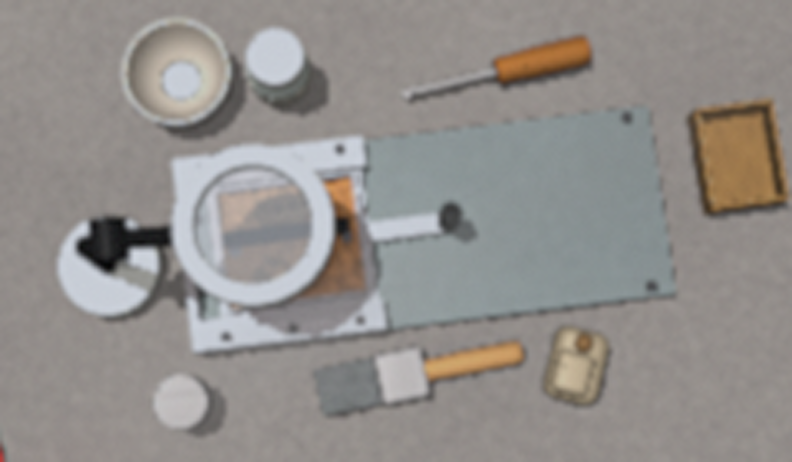

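View pics/scenez.png

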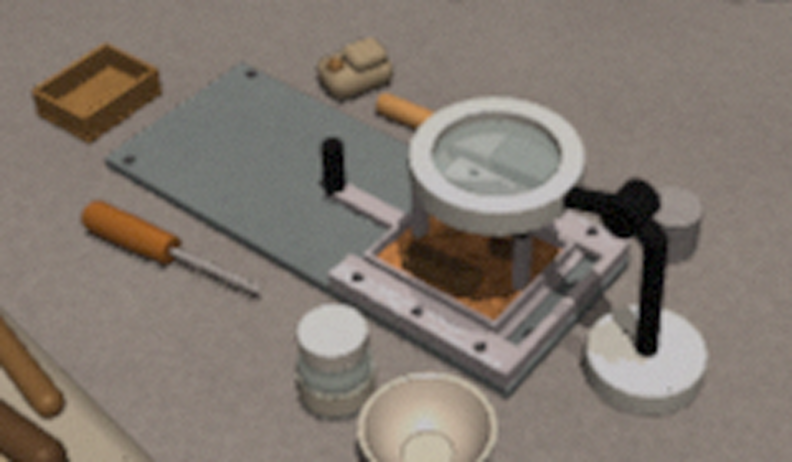

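```bash
cat > m.py <<'E'
from h import *
def plate(d,zp=0.012):
    im=d["pixels"];hsv=cv2.cvtColor(im,cv2.COLOR_BGR2HSV)
    m=cv2.inRange(hsv,(80,12,90),(105,40,200))
    m=cv2.morphologyEx(m,cv2.MORPH_OPEN,np.ones((3,3)))
    W=pts(d); m[(abs(W[...,2]-zp)>0.012)|(W[...,0]<.4)|(W[...,0]>.75)|(abs(W[...,1])>.35)]=0
    c=max(cv2.findContours(m,cv2.RETR_EXTERNAL,cv2.CHAIN_APPROX_NONE)[0],key=cv2.contourArea)
    return m,c
E
python3 - <<'E'
from m import *
for n in("top","scene"):
    d=load(n+"0.npz");m,c=plate(d);cv2.imwrite(f"pics/m_{n}.png",m)
    P=onplane(d,c[:,0],0.012)[:,:2]
    r=cv2.minAreaRect((P*1000).astype(np.float32));print(n,r,cv2.boxPoints(r).round(0).tolist())
    # edges lines: fit in rotated frame
    W=pts(d);im=d["pixels"];g=im.max(2)
    k=(g<95)&(W[...,2]>.03)&(W[...,2]<.08)&(abs(W[...,1])<.08)&(W[...,0]>.5)&(W[...,0]<.65)
    q=np.argwhere(k);print(n,"dark",len(q),q.mean(0),np.nanmedian(W[k],0),np.nanmin(W[k],0),np.nanmax(W[k],0))
E
```

```text
top ((571.4769287109375, -41.31146240234375), (157.8909454345703, 242.65736389160156), 8.25839900970459) [[476.0, 67.0], [511.0, -173.0], [667.0, -150.0], [632.0, 90.0]]
top dark 41 [165.56097561 286.43902439] [0.56188729 0.01367625 0.06245165] [0.55564093 0.00678924 0.03580664] [0.57129905 0.02032809 0.0669857 ]Traceback (most recent call last):
  File "<stdin>", line 3, in <module>
  File "m.py", line 7, in plate
    c=max(cv2.findContours(m,cv2.RETR_EXTERNAL,cv2.CHAIN_APPROX_NONE)[0],key=cv2.contourArea)
ValueError: max() iterable argument is empty
```

Run:
```python
from m import *
d=load("top0.npz");m,c=plate(d)
P=onplane(d,c[:,0],0.012)[:,:2]
yaw=np.radians(8.26)
for it in range(4):
    ex=np.array([np.cos(yaw),np.sin(yaw)]);ey=np.array([-np.sin(yaw),np.cos(yaw)])
    a=P@ex;b=P@ey
    res=[]
    for side in(a.min(),a.max()):
        k=(abs(a-side)<.008)&(b>b.min()+.03)&(b<b.max()-.03)
        L=cv2.fitLine(P[k].astype(np.float32),cv2.DIST_HUBER,0,.01,.01).ravel()
        v=L[:2]*np.sign(L[1]);res.append((np.degrees(np.arctan2(-v[0],v[1])),np.median(a[k])))
    k=(b<b.min()+.008)&(a>a.min()+.03)&(a<a.max()-.03);fe=np.median(b[k])
    L=cv2.fitLine(P[k].astype(np.float32),cv2.DIST_HUBER,0,.01,.01).ravel();v=L[:2]*np.sign(L[0])
    print(res,"front",np.degrees(np.arctan2(v[1],v[0])),fe,k.sum())
    yaw=np.radians((res[0][0]+res[1][0])/2)
o=ex*(res[0][1]+res[1][1])/2+ey*(fe+.220)
print("origin",o,np.degrees(yaw))
K=np.array([.5619,.0137]);print("knob stage",(K-o)@ex,(K-o)@ey)
im=d["pixels"].copy()
def S(x,y,z): return [*(o+ex*x+ey*y),z]
for p in [S(-.08,-.22,.012),S(.08,-.22,.012),S(.08,.18,.012),S(-.08,.18,.012),S(0,.02,.012),S(0,.11,.134)]:
    u=proj(d,p)[0];cv2.circle(im,tuple(int(round(i)) for i in u),1,(0,0,255),-1)
cv2.imwrite("pics/chk.png",cv2.resize(im[100:240,150:390],None,fx=3.3,fy=3.3))
# knob top via ray
W=pts(d);k=(im.max(2)<95)&(abs(W[...,0]-.56)<.04)&(abs(W[...,1]-.014)<.02)&(W[...,2]>.055)
q=np.argwhere(k)[:,::-1];p=onplane(d,q.mean(0),.064)[0];print("knob top",len(q),q.mean(0),p,(p[:2]-o)@ex,(p[:2]-o)@ey)
s=load("scene0.npz");W=pts(s);i2=s["pixels"].copy()
k=(i2.max(2)<70)&(abs(W[...,0]-.56)<.04)&(abs(W[...,1]-.014)<.04)&(W[...,2]>.025)&(W[...,2]<.08);q=np.argwhere(k)[:,::-1]
print("scene knob",len(q),q.min(0),q.max(0));p=onplane(s,q.mean(0),.042)[0];print(p,(p[:2]-o)@ex,(p[:2]-o)@ey)
for p in [S(-.08,-.22,.012),S(.08,-.22,.012),S(.08,.18,.012),S(-.08,.18,.012),S(0,.02,.012),S(0,.11,.134)]:
    u=proj(s,p)[0];cv2.circle(i2,tuple(int(round(i)) for i in u),1,(0,0,255),-1)
cv2.imwrite("pics/chk2.png",cv2.resize(i2[150:290,110:350],None,fx=3.3,fy=3.3))
```

```text
[(np.float32(8.387156), np.float64(0.48204888407108093)), (np.float32(8.352163), np.float64(0.6371704032664043))] front 8.8750925 -0.24253102210989802 35
[(np.float32(8.414327), np.float64(0.48185421655425775)), (np.float32(8.352163), np.float64(0.6368752212577289))] front 8.8750925 -0.24359673346458252 35
[(np.float32(8.414327), np.float64(0.48182129308088034)), (np.float32(8.352163), np.float64(0.6368385093858019))] front 8.8750925 -0.2437394049089834 35
[(np.float32(8.414327), np.float64(0.48182129308088034)), (np.float32(8.352163), np.float64(0.6368385093858019))] front 8.8750925 -0.2437394049089834 35
origin [0.55681454 0.05806105] 8.3832445
knob stage -0.001436436817018288 -0.04462847825031697
knob top 35 [286.45714286 165.02857143] [0.56306934 0.01387052 0.064     ] -0.00025472889122766027 -0.04463026075309114
scene knob 88 [207 192] [213 206]
[0.56372429 0.0126585  0.042     ] 0.0002165163567932713 -0.04592481704561537
```

View pics/chk.png

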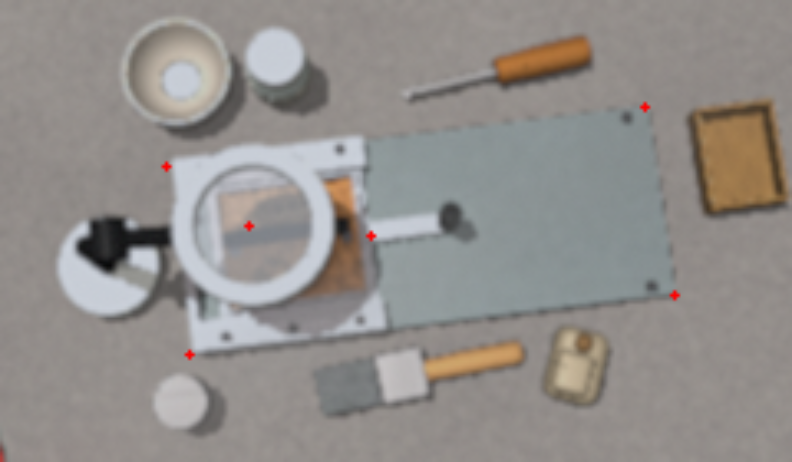

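View pics/chk2.png

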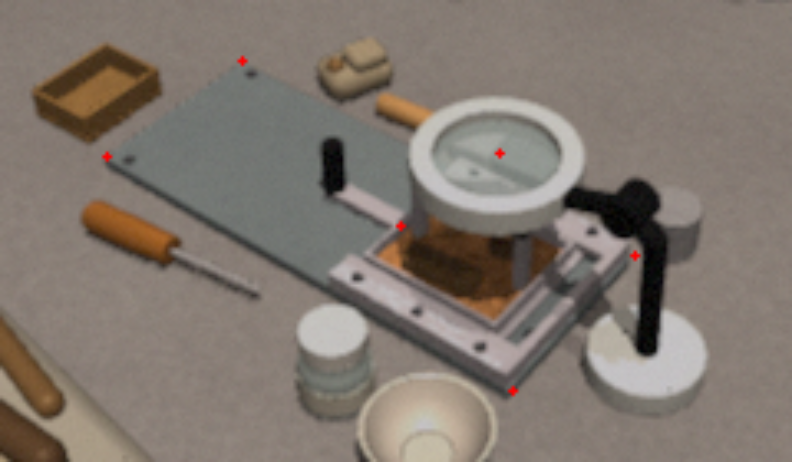

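```bash
cat > st.py <<'E'
from h import *
from plant import get_state
from scipy.spatial.transform import Rotation as Ro
O=np.array([.55681,.05806]);YAW=8.38
ex=np.array([np.cos(np.radians(YAW)),np.sin(np.radians(YAW))]);ey=np.array([-ex[1],ex[0]])
def shift(target,psi=YAW+90):
    s=get_state();R=Ro.from_euler("xyz",s["eef_rot"],degrees=True)
    print("t",s["time_s"],"pos",s["tcp_pos"].round(4),"rot",s["eef_rot"].round(2),"F",s["contact_force"].round(2),"w",round(s["gripper_width"],4),"j",s["joints"].round(1))
    p=s["tcp_pos"][:2]-O;print("stage xy",(p@ex).round(4),(p@ey).round(4))
    if target is not None: print("shift",R.inv().apply(np.array(target)-s["tcp_pos"]).round(4),"turn",round((s["eef_rot"][2]-psi+180)%360-180,2))
E
python3 -c "
from st import *
shift([.563,.0135,.292])"
```

```text
t 0.1 pos [0.1504 0.6577 0.2913] rot [-8.9920e+01  1.0000e-02  1.6711e+02] F [ 0.25  0.48 -0.15] w 0.0875 j [ 93.6  20.6   0.6  -0.  -70.1 -16.5]
stage xy -0.3147 0.6525
shift [-5.459e-01  2.000e-04  5.360e-01] turn 68.73
```

Request:
apply_moves --rows '[[[-0.0055, 0, 0.0054], 0.7], [[-0.022, 0, 0.021], 2.7], [[-0.049, 0, 0.048], 6.2], [[-0.082, 0, 0.08], 10.3], [[-0.115, 0, 0.113], 14.4], [[-0.147, 0, 0.145], 18.5], [[-0.18, 0, 0.177], 22.7], [[-0.213, 0, 0.209], 26.8], [[-0.246, 0, 0.241], 30.9], [[-0.278, 0, 0.273], 35.0], [[-0.311, 0, 0.306], 39.2], [[-0.344, 0, 0.338], 43.3], [[-0.377, 0, 0.37], 47.4], [[-0.41, 0, 0.402], 51.5], [[-0.442, 0, 0.434], 55.6], [[-0.475, 0, 0.466], 59.8], [[-0.502, 0, 0.493], 63.2], [[-0.524, 0, 0.515], 66.0], [[-0.541, 0, 0.531], 68.0], [[-0.546, 0, 0.536], 68.7]]' --gripper 0.65

```text
time_s: 2.6
tcp_pos: [0.5629, 0.0118, 0.2921]
eef_rot: [-90.0, 0.0, 98.2]
contact_force: [-0.0, -0.4, 0.2]
gripper_width: 0.0568
```

```bash
python3 -c "
from st import *
shift([.563,.0135,.093])"
```

```text
t 2.6 pos [0.5629 0.0118 0.2921] rot [-89.99   0.    98.21] F [-0.   -0.4   0.17] w 0.0568 j [ 21.1  10.1 -13.7  -0.  -66.3 -12.9]
stage xy -0.0007 -0.0466
shift [ 0.0016  0.1991 -0.0004] turn -0.17
```

Request:
apply_moves --rows '[[[0.001, 0.01, 0], -0.1], [[0.0015, 0.035, 0], -0.2], [[0.0015, 0.065, 0], -0.2], [[0.0015, 0.095, 0], -0.2], [[0.0015, 0.125, 0], -0.2], [[0.0015, 0.152, 0], -0.2], [[0.0015, 0.172, 0], -0.2], [[0.0015, 0.186, 0], -0.2], [[0.0015, 0.195, 0], -0.2], [[0.0015, 0.199, 0], -0.2], [[0.0015, 0.199, 0], -0.2]]'

```text
time_s: 3.98
tcp_pos: [0.5632, 0.0153, 0.0934]
eef_rot: [-90.0, -0.0, 98.6]
contact_force: [-0.4, 0.5, -0.0]
gripper_width: 0.0571
```

Run:
```python
from st import *
shift([.563,.0135,.093])
from plant import capture
for n in("scene","top"):
    d=capture(n);np.savez(n+"1.npz",**d);im=d["pixels"]
    im=im[150:290,110:350] if n=="scene" else im[100:240,150:390]
    cv2.imwrite(f"pics/{n}1.png",cv2.resize(im,None,fx=3.3,fy=2.1*3.3/2.1,interpolation=cv2.INTER_CUBIC))
```

```text
t 3.975 pos [0.5632 0.0153 0.0934] rot [-90.02  -0.    98.62] F [-0.38  0.51 -0.01] w 0.0571 j [ 21.5  22.1 -27.    0.  -40.9 -12.8]
stage xy 0.0001 -0.0432
shift [-0.0018  0.0004  0.0004] turn 0.24
```

View pics/scene1.png

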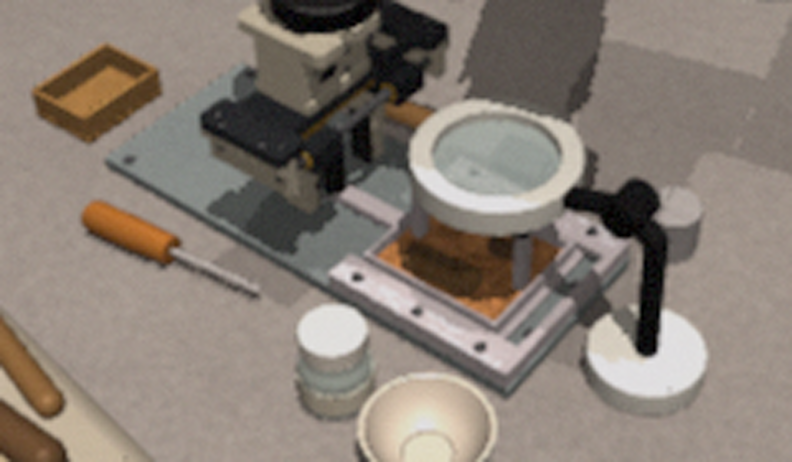

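The knob stands between the fingers at about (350,140) in the zoomed view, and the gripper body is clear of the ring. Next I close on the knob.

Request:
apply_moves --rows '[[[-0.0015, 0.0, 0], 0.2], [[-0.0015, 0, 0], 0.2], [[-0.0015, 0, 0], 0.2], [[-0.0015, 0, 0], 0.2], [[-0.0015, 0, 0], 0.2], [[-0.0015, 0, 0], 0.2]]' --gripper 0 --grip_force 25

```text
time_s: 4.82
tcp_pos: [0.5634, 0.0138, 0.0932]
eef_rot: [-90.0, 0.0, 98.4]
contact_force: [-0.4, 0.2, -0.8]
gripper_width: 0.0173
```

Run:
```python
from st import *
p=O+ex*0+ey*(-.045-.160)
shift([*p,.093])
```

```text
t 4.825 pos [0.5634 0.0138 0.0932] rot [-90.01   0.    98.42] F [-0.45  0.22 -0.78] w 0.0173 j [ 21.3  22.1 -27.    0.  -40.9 -12.9]
stage xy 0.0 -0.0447
shift [-0.1603  0.0002  0.0002] turn 0.04
```

Request:
apply_moves --rows '[[[-0.002, 0, 0], 0], [[-0.005, 0, 0], 0], [[-0.009, 0, 0], 0], [[-0.014, 0, 0], 0], [[-0.02, 0, 0], 0], [[-0.026, 0, 0], 0], [[-0.032, 0, 0], 0], [[-0.038, 0, 0], 0], [[-0.043, 0, 0], 0], [[-0.047, 0, 0], 0], [[-0.049, 0, 0], 0], [[-0.05, 0, 0], 0]]'

```text
time_s: 6.32
tcp_pos: [0.5706, -0.0358, 0.0932]
eef_rot: [-90.0, 0.0, 98.4]
contact_force: [-0.8, 3.7, 0.4]
gripper_width: 0.017
```

Run:
```python
from st import *
p=O+ex*0+ey*(-.045-.160)
shift([*p,.093])
from plant import capture
for n in("scene","top"):
    d=capture(n);np.savez(n+"2.npz",**d);im=d["pixels"]
    im=im[150:290,110:350] if n=="scene" else im[100:240,150:390]
    cv2.imwrite(f"pics/{n}2.png",cv2.resize(im,None,fx=3.3,fy=3.3,interpolation=cv2.INTER_CUBIC))
```

```text
t 6.325 pos [ 0.5706 -0.0358  0.0932] rot [-90.     0.    98.42] F [-0.83  3.74  0.44] w 0.017 j [ 16.   22.7 -25.9   0.  -41.3  -7.6]
stage xy -0.0 -0.0948
shift [-0.1102  0.0002  0.    ] turn 0.04
```

View pics/scene2.png

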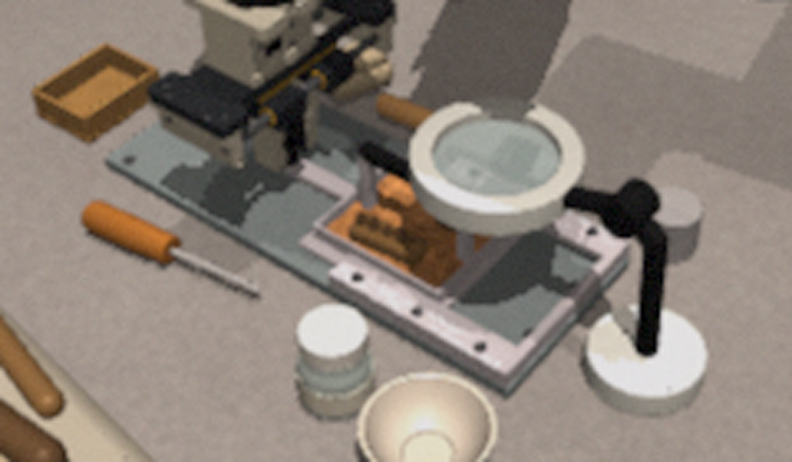

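The carrier is sliding smoothly with about 4 N of drag. The jaw is visible at about (390,235), with the vertebra behind the bar at (395,190). I'll keep pulling.

Request:
apply_moves --rows '[[[-0.002, 0, 0], 0], [[-0.005, 0, 0], 0], [[-0.009, 0, 0], 0], [[-0.014, 0, 0], 0], [[-0.02, 0, 0], 0], [[-0.027, 0, 0], 0], [[-0.034, 0, 0], 0], [[-0.041, 0, 0], 0], [[-0.048, 0, 0], 0], [[-0.055, 0, 0], 0], [[-0.062, 0, 0], 0], [[-0.069, 0, 0], 0], [[-0.076, 0, 0], 0], [[-0.083, 0, 0], 0], [[-0.09, 0, 0], 0], [[-0.096, 0, 0], 0], [[-0.102, 0, 0], 0], [[-0.107, 0, 0], 0], [[-0.111, 0, 0], 0], [[-0.112, 0, 0], 0]]'

```text
time_s: 8.93
tcp_pos: [0.587, -0.1467, 0.0931]
eef_rot: [-90.0, -0.0, 98.4]
contact_force: [0.0, 4.8, 2.2]
gripper_width: 0.0175
```

Run:
```python
from st import *
p=O+ex*0+ey*(-.045-.160)
shift([*p,.093])
from plant import capture
for n in("scene","top"):
    d=capture(n);np.savez(n+"3.npz",**d);im=d["pixels"]
    im=im[110:250,80:320] if n=="scene" else im[100:240,150:390]
    cv2.imwrite(f"pics/{n}3.png",cv2.resize(im,None,fx=3.3,fy=3.3,interpolation=cv2.INTER_CUBIC))
```

```text
t 8.925 pos [ 0.587  -0.1467  0.0931] rot [-90.   -0.   98.4] F [0.01 4.8  2.2 ] w 0.0175 j [  4.4  25.2 -21.5  -0.  -43.3   4. ]
stage xy -0.0 -0.207
shift [ 0.002   0.0001 -0.    ] turn 0.02
```

View pics/scene3.png

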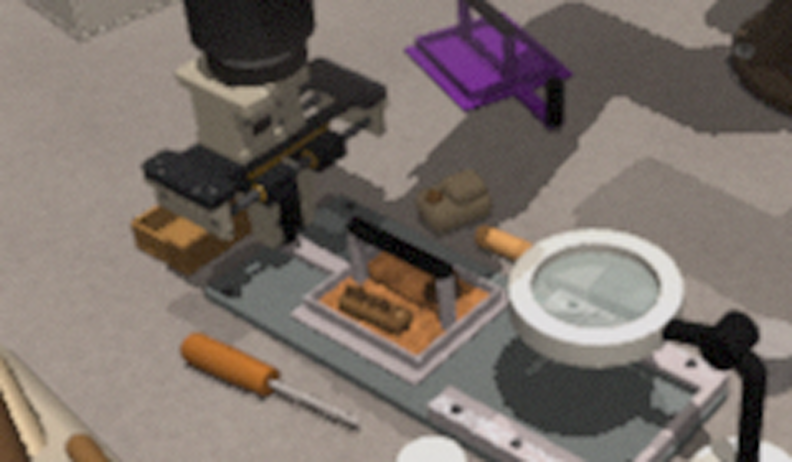

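View pics/top3.png

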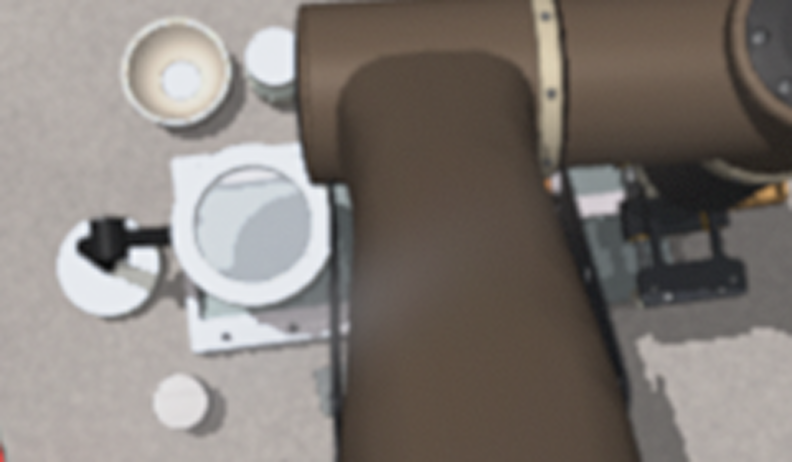

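The carrier is clear of the rails, with both fossils in the tray: jaw at (375,310) and vertebra at (405,275) in the zoom. I'll release the knob and rise.

Request:
apply_moves --rows '[[[0, 0, 0], 0], [[0, 0, 0], 0], [[0, 0, 0], 0], [[0, 0, 0], 0], [[0, 0, 0], 0], [[0, -0.01, 0], 0], [[0, -0.03, 0], 0], [[0, -0.055, 0], 0], [[0, -0.08, 0], 0], [[0, -0.1, 0], 0], [[0, -0.115, 0], 0], [[0, -0.12, 0], 0], [[0, -0.12, 0], 0]]' --gripper 0.6

```text
time_s: 10.65
tcp_pos: [0.5869, -0.1464, 0.2131]
eef_rot: [-90.0, -0.0, 98.4]
contact_force: [0.9, 0.7, -0.0]
gripper_width: 0.0528
```

Run:
```python
from st import *
from plant import capture
d=capture("scene");np.savez("scene4.npz",**d);im=d["pixels"]
W=pts(d)
k=(im.max(2)<75)&(W[...,2]>.055)&(W[...,2]<.09)&(abs(W[...,0]-.578)<.05)&(W[...,1]>-.11)&(W[...,1]<.07)
k=cv2.morphologyEx(k.astype(np.uint8),cv2.MORPH_OPEN,np.ones((2,2)))
q=np.argwhere(k>0)[:,::-1];print(len(q),q.min(0),q.max(0))
# centroid of the visible bar at mid-height ~ (z .074)
r=cv2.minAreaRect(q.astype(np.float32));print(r)
p=onplane(d,np.array(r[0]),.074)[0];print("bar",p,(p[:2]-O)@ex,(p[:2]-O)@ey)
P=W[k>0];print(np.nanmedian(P,0))
T=P[P[:,2]>.076];print(len(T))
L=cv2.fitLine(P[:,:2].astype(np.float32),cv2.DIST_HUBER,0,.01,.01).ravel();v=L[:2]*np.sign(L[1]);print("bar yaw",np.degrees(np.arctan2(-v[0],v[1])))
p=O+ey*(-.207+.130)
print("pred",p);shift([*p,.213])
im=im.copy();im[k>0]=(0,255,0)
cv2.imwrite("pics/scene4.png",cv2.resize(im[110:250,80:320],None,fx=3.3,fy=3.3,interpolation=cv2.INTER_NEAREST))
```

```text
214 [186 176] [217 195]
((201.20001220703125, 186.1000213623047), (35.32987594604492, 7.155416965484619), 26.56505012512207)
bar [ 0.57064009 -0.01175105  0.074     ] 0.0035083229458406293 -0.07108126223354805
[ 0.57042279 -0.014589    0.07756377]
126
bar yaw 8.459426
pred [ 0.5680318  -0.01811789]
t 10.7 pos [ 0.5867 -0.1464  0.2126] rot [-8.996e+01 -2.000e-02  9.841e+01] F [ 0.37 -0.17 -0.95] w 0.0531 j [  4.5  17.6 -14.7  -0.  -57.8   3.9]
stage xy -0.0003 -0.2067
shift [ 0.1297 -0.0004 -0.0003] turn 0.03
```

View pics/scene4.png

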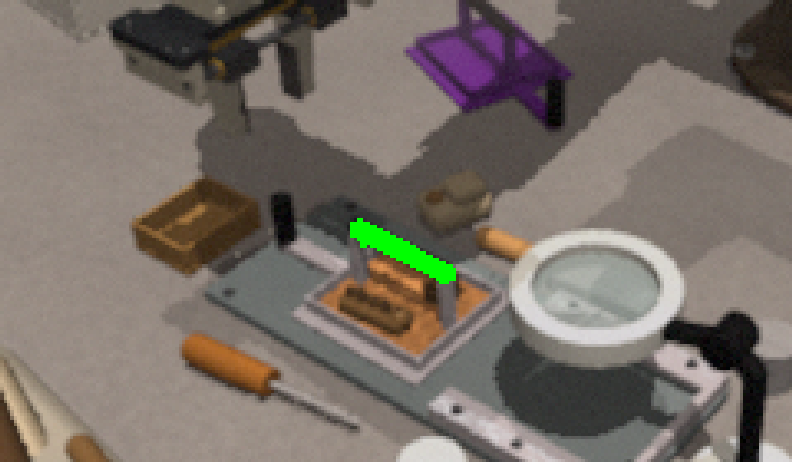

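Request:
apply_moves --rows '[[[0.01, 0, 0], 0], [[0.03, 0, 0], 0], [[0.055, 0, 0], 0], [[0.08, 0, 0], 0], [[0.105, 0, -0.001], 0], [[0.122, 0, -0.001], 0], [[0.13, 0, -0.001], 0], [[0.13, 0.005, -0.001], 0], [[0.13, 0.02, -0.001], 0], [[0.13, 0.04, -0.001], 0], [[0.13, 0.06, -0.001], 0], [[0.13, 0.075, -0.001], 0], [[0.13, 0.085, -0.001], 0], [[0.13, 0.09, -0.001], 0], [[0.13, 0.091, -0.001], 0], [[0.13, 0.091, -0.001], 0]]'

```text
time_s: 12.7
tcp_pos: [0.5692, -0.0177, 0.1226]
eef_rot: [-90.0, -0.0, 98.4]
contact_force: [0.7, 0.5, 0.4]
gripper_width: 0.0524
```

Run:
```python
from st import *
shift(None)
from plant import capture
for n in("scene",):
    d=capture(n);np.savez(n+"5.npz",**d);im=d["pixels"]
    im=im[110:250,100:300]
    cv2.imwrite(f"pics/{n}5.png",cv2.resize(im,None,fx=4,fy=4,interpolation=cv2.INTER_CUBIC))
```

```text
t 12.7 pos [ 0.5692 -0.0177  0.1226] rot [-90.05  -0.    98.43] F [0.74 0.46 0.43] w 0.0524 j [ 17.9  20.3 -24.8   0.  -44.9  -9.5]
stage xy 0.0013 -0.0767
```

View pics/scene5.png

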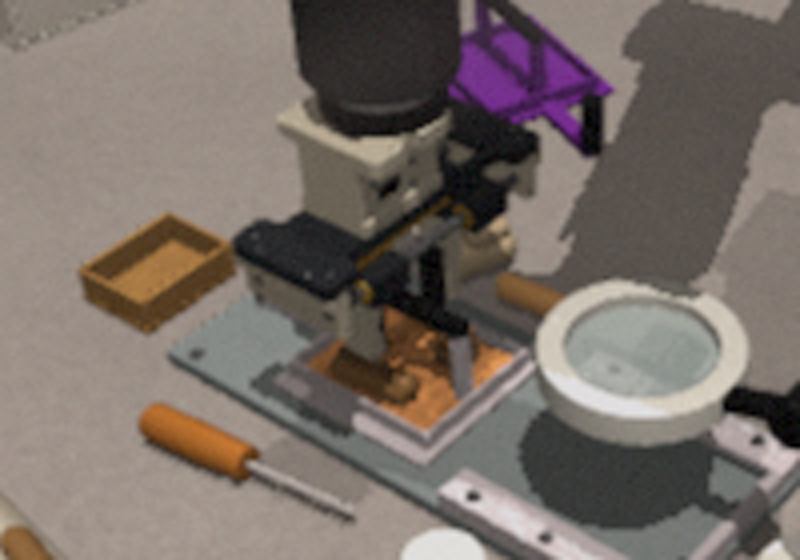

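The bar runs between the fingers at about (430,300) in the zoom, and the fingertips hover above the jaw. I'll close with 45 N.

Request:
apply_moves --rows '[[[0, 0, 0], 0], [[0, 0, 0], 0], [[0, 0, 0], 0], [[0, 0, 0], 0], [[0, 0, 0], 0], [[0, 0, 0], 0], [[0, 0, 0], 0]]' --gripper 0 --grip_force 45

```text
time_s: 13.62
tcp_pos: [0.5684, -0.0179, 0.1221]
eef_rot: [-89.9, 0.0, 98.4]
contact_force: [-4.0, 0.3, 3.3]
gripper_width: 0.0115
```

Request:
apply_moves --rows '[[[0, -0.001, 0], 0], [[0, -0.002, 0], 0], [[0, -0.004, 0], 0], [[0, -0.006, 0], 0], [[0, -0.008, 0], 0], [[0, -0.009, 0], 0], [[0, -0.01, 0], 0], [[0, -0.01, 0], 0]]'

```text
time_s: 14.62
tcp_pos: [0.5689, -0.0177, 0.1322]
eef_rot: [-90.0, -0.0, 98.4]
contact_force: [0.0, 0.2, -6.2]
gripper_width: 0.012
```

Run:
```python
from st import *
shift(None);print(get_state()["moment"])
from plant import capture
for n in("scene",):
    d=capture(n);np.savez(n+"6.npz",**d);im=d["pixels"]
    im=im[110:250,100:300]
    cv2.imwrite(f"pics/{n}6.png",cv2.resize(im,None,fx=4,fy=4,interpolation=cv2.INTER_CUBIC))
```

```text
t 14.625 pos [ 0.5689 -0.0177  0.1322] rot [-90.    -0.    98.42] F [ 0.02  0.16 -6.21] w 0.012 j [ 17.9  19.6 -24.3   0.  -46.2  -9.5]
stage xy 0.001 -0.0767
[ 0.13690494 -0.04793041  0.05832387]
```

View pics/scene6.png

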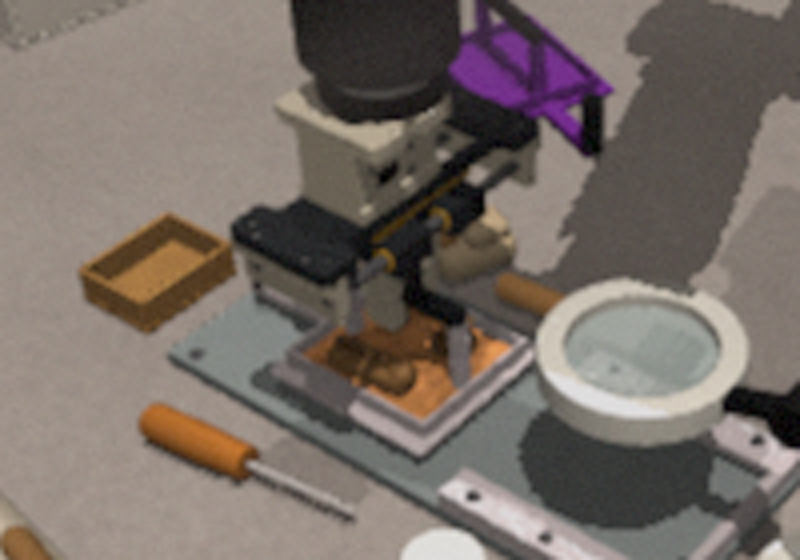

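```bash
cat > lev.py <<'E'
from st import *
def lev(f,zlo,zhi,cy,xr=(.044,.068)):
    # bright aluminium side points near x=+50..62 of the carrier (tray rim and foot plate)
    d=load(f);W=pts(d);im=d["pixels"];hsv=cv2.cvtColor(im,cv2.COLOR_BGR2HSV)
    p=W[...,:2]-O;a=p@ex;b=p@ey
    k=(hsv[...,1]<40)&(a>xr[0])&(a<xr[1])&(W[...,2]>zlo)&(W[...,2]<zhi)&(abs(b-cy)<.075)
    # for every y bin the upper rim height
    for y in np.arange(cy-.065,cy+.06,.013):
        z=W[...,2][k&(b>=y)&(b<y+.013)]
        if len(z)>3: print(round(float(y-cy+.0065),3),len(z),np.percentile(z,[10,50,90]).round(4))
    # bar
    k=(im.max(2)<75)&(abs(a)<.012)&(abs(b-cy)<.052)&(W[...,2]>zhi)
    for y in np.arange(cy-.05,cy+.05,.0125):
        z=W[...,2][k&(b>=y)&(b<y+.0125)]
        if len(z)>3: print("bar",round(float(y-cy+.006),3),len(z),np.percentile(z,[50,90]).round(4))
E
python3 -c "
from lev import *
print('before');lev('scene4.npz',.02,.05,-.077)
print('now');lev('scene6.npz',.025,.06,-.077)"
```

```text
before
-0.059 9 [0.0233 0.0272 0.0283]
-0.046 12 [0.0208 0.0239 0.0288]
-0.032 9 [0.0214 0.025  0.0284]
-0.019 8 [0.0205 0.0242 0.026 ]
-0.006 9 [0.0215 0.0254 0.029 ]
0.007 10 [0.0209 0.0244 0.0269]
0.02 11 [0.0209 0.0258 0.0273]
0.033 10 [0.0226 0.0255 0.0268]
0.046 11 [0.0213 0.0247 0.028 ]
0.059 10 [0.0218 0.0233 0.0285]
bar -0.044 28 [0.0788 0.0806]
bar -0.032 26 [0.0793 0.0812]
bar -0.019 26 [0.0794 0.0816]
bar -0.007 25 [0.0782 0.0815]
bar 0.006 26 [0.0789 0.081 ]
bar 0.018 27 [0.0793 0.0812]
bar 0.031 25 [0.0784 0.0804]
bar 0.043 30 [0.0776 0.0806]
now
-0.059 27 [0.0261 0.0285 0.0397]
-0.046 29 [0.0259 0.0278 0.0362]
-0.032 30 [0.0262 0.0284 0.0357]
-0.019 29 [0.0264 0.0295 0.0361]
-0.006 30 [0.0256 0.0277 0.0365]
0.007 31 [0.0261 0.0283 0.0367]
0.02 31 [0.0261 0.028  0.036 ]
0.033 33 [0.0259 0.0277 0.0357]
0.046 30 [0.0267 0.0283 0.036 ]
0.059 42 [0.0267 0.0286 0.0363]
bar -0.032 10 [0.508 0.509]
bar -0.019 16 [0.509  0.5094]
bar -0.007 24 [0.509  0.5093]
bar 0.006 78 [0.0989 0.5095]
bar 0.018 95 [0.1605 0.5092]
bar 0.031 165 [0.2365 0.5083]
bar 0.043 572 [0.3326 0.4961]
```

The carrier is level: the rim rose about 10 mm uniformly along its length. The load is about 6.2 N. I'll tighten the grip to 60 N and lift slowly.

Request:
apply_moves --rows '[[[0, 0, 0], 0], [[0, 0, 0], 0], [[0, -0.001, 0], 0], [[0, -0.003, 0], 0], [[0, -0.007, 0], 0], [[0, -0.013, 0], 0], [[0, -0.02, 0], 0], [[0, -0.028, 0], 0], [[0, -0.036, 0], 0], [[0, -0.044, 0], 0], [[0, -0.052, 0], 0], [[0, -0.06, 0], 0], [[0, -0.066, 0], 0], [[0, -0.071, 0], 0], [[0, -0.074, 0], 0], [[0, -0.075, 0], 0], [[0, -0.075, 0], 0]]' --gripper 0 --grip_force 60

```text
time_s: 16.8
tcp_pos: [0.5689, -0.0177, 0.207]
eef_rot: [-90.0, -0.0, 98.4]
contact_force: [0.3, -0.0, -4.6]
gripper_width: 0.0114
```

Request:
apply_moves --rows '[[[0, -0.001, 0], 0], [[0, -0.003, 0], 0], [[0, -0.007, 0], 0], [[0, -0.013, 0], 0], [[0, -0.02, 0], 0], [[0, -0.027, 0], 0], [[0, -0.034, 0], 0], [[0, -0.041, 0], 0], [[0, -0.047, 0], 0], [[0, -0.052, 0], 0], [[0, -0.056, 0], 0], [[0, -0.059, 0], 0], [[0, -0.06, 0], 0], [[0, -0.06, 0], 0], [[0, -0.06, 0], 0], [[0, -0.06, 0], 0]]'

```text
time_s: 18.8
tcp_pos: [0.5689, -0.0178, 0.267]
eef_rot: [-90.0, 0.0, 98.4]
contact_force: [-0.4, 0.3, -5.2]
gripper_width: 0.0113
```

Run:
```python
from lev import *
shift(None);print(get_state()["moment"],abs(get_state()["qd"]).max())
from plant import capture
for n in("scene","top"):
    d=capture(n);np.savez(n+"7.npz",**d);im=d["pixels"]
    if n=="scene": im=im[70:270,90:350]
    cv2.imwrite(f"pics/{n}7.png",cv2.resize(im,None,fx=3 if n=="scene" else 1.5,fy=3 if n=="scene" else 1.5,interpolation=cv2.INTER_CUBIC))
lev("scene7.npz",.14,.185,-.077)
d=load("scene7.npz")
# nominal level rim/foot corners drawn for comparison
im=d["pixels"].copy();im=cv2.resize(im,None,fx=3,fy=3,interpolation=cv2.INTER_CUBIC)
zu=.012+.1917-.1221-.001+.076  # printed only as a guess
zu=.012+(get_state()["tcp_pos"][2]-.1221)
print("underside",zu)
for x,y in[(.062,-.065),(.062,.065),(-.062,.065),(-.062,-.065),(0,-.13)]:
    p=O+ex*(x+.001)+ey*(-.077+y);u=proj(d,[*p,zu+(.005 if y!=-.13 else .052)])[0]*3+1
    cv2.circle(im,tuple(int(i) for i in u),3,(0,0,255),-1)
cv2.imwrite("pics/scene7.png",im[150:750,270:1050])
```

```text
t 18.8 pos [ 0.5689 -0.0178  0.267 ] rot [-89.99   0.    98.42] F [-0.44  0.31 -5.18] w 0.0113 j [ 17.9  11.7 -15.   -0.  -63.3  -9.5]
stage xy 0.0009 -0.0768
[ 0.07933795 -0.01980154 -0.01683129] 0.08214415672621442
-0.059 37 [0.1596 0.1628 0.1741]
-0.046 36 [0.16   0.1625 0.1713]
-0.032 40 [0.159  0.1633 0.1719]
-0.019 38 [0.1596 0.1623 0.1708]
-0.006 35 [0.16   0.1625 0.1716]
0.007 41 [0.1602 0.1629 0.1704]
0.02 41 [0.16   0.162  0.1714]
0.033 39 [0.1607 0.162  0.1714]
0.046 40 [0.1605 0.1626 0.1718]
0.059 54 [0.16   0.1628 0.1712]
bar -0.044 6 [0.2062 0.217 ]
bar -0.032 8 [0.2168 0.2213]
bar 0.006 75 [0.2294 0.245 ]
bar 0.018 94 [0.2882 0.3242]
bar 0.031 160 [0.3064 0.3806]
bar 0.043 644 [0.4551 0.5096]
underside 0.1569501909267627
```

View pics/scene7.png

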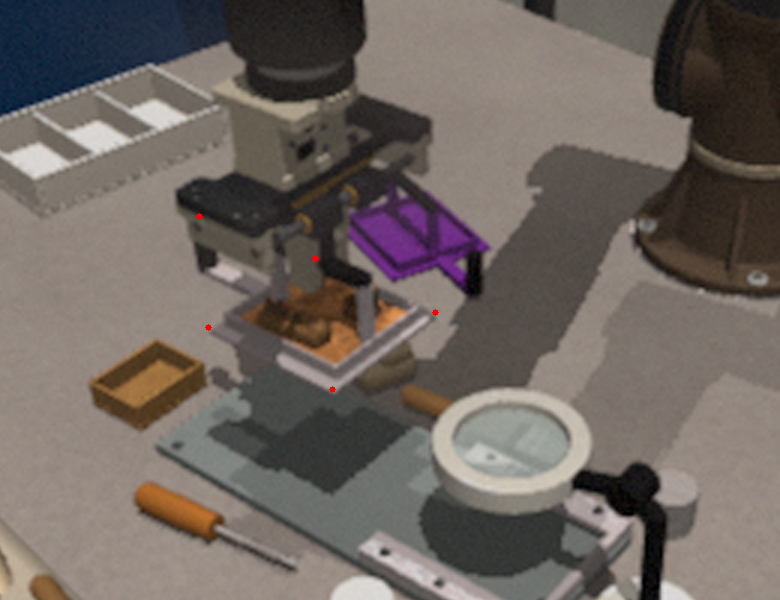

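The carrier hangs level: the predicted foot-plate corners at (208,327), (332,389) and (435,312) fall on the visible corners, and both fossils are in the tray. I'll hold for a second to check for creep, then hand in.

Request:
apply_moves --rows '[[[0, 0, 0], 0], [[0, 0, 0], 0], [[0, 0, 0], 0], [[0, 0, 0], 0], [[0, 0, 0], 0], [[0, 0, 0], 0], [[0, 0, 0], 0], [[0, 0, 0], 0]]'

```text
time_s: 19.9
tcp_pos: [0.5689, -0.0177, 0.2672]
eef_rot: [-90.0, -0.0, 98.4]
contact_force: [0.7, -0.4, -5.3]
gripper_width: 0.0115
```

Run:
```python
from lev import *
shift(None)
from plant import capture,close_job
d=capture("scene");np.savez("scene8.npz",**d);lev("scene8.npz",.14,.185,-.077)
a=load("scene7.npz")["pixels"].astype(int);b=d["pixels"].astype(int);print("changed px",(abs(a-b).max(2)>40).sum())
a=load("scene0.npz")["pixels"].astype(int)
cv2.imwrite("pics/diff.png",np.hstack([d["pixels"][70:330,90:350],(abs(a-b).max(2)>45).astype(np.uint8)[70:330,90:350,None].repeat(3,2)*255]))
```

```text
t 19.9 pos [ 0.5689 -0.0177  0.2672] rot [-90.    -0.    98.42] F [ 0.69 -0.37 -5.29] w 0.0115 j [ 17.9  11.7 -15.   -0.  -63.3  -9.5]
stage xy 0.001 -0.0768
-0.059 39 [0.1596 0.1631 0.173 ]
-0.046 33 [0.1601 0.163  0.1725]
-0.032 38 [0.1602 0.1627 0.1711]
-0.019 39 [0.1609 0.1631 0.1705]
-0.006 38 [0.1608 0.1627 0.1714]
0.007 39 [0.1596 0.1622 0.1714]
0.02 41 [0.1606 0.1627 0.1713]
0.033 39 [0.1603 0.1628 0.1706]
0.046 42 [0.1602 0.1632 0.1723]
0.059 53 [0.1595 0.162  0.1702]
bar -0.044 6 [0.2118 0.2223]
bar -0.032 9 [0.2183 0.2213]
bar -0.007 5 [0.2285 0.2359]
bar 0.006 72 [0.2312 0.2463]
bar 0.018 93 [0.2891 0.3235]
bar 0.031 157 [0.3092 0.3815]
bar 0.043 643 [0.4541 0.5087]
changed px 0
```

View pics/diff.png

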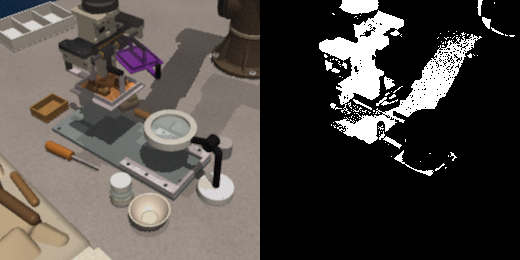

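The left half shows the carrier held level above the plate. The difference mask on the right changes only at the arm, the carrier and shadows, so the lamp, pick, jar, bowl and finds tray are unmoved.

```bash
python3 -c "
from plant import close_job
print(close_job())"
```

```text
the job is handed in; nothing more can be done
None
```

I pulled the carrier out by its knob, about 16 cm straight along the rails with roughly 4–5 N of drag. I then released the knob, gripped the lifting bar with 60 N and raised the carrier to about 14.5 cm above the base plate. I handed in at about 20 s, still holding it.

**Level and steady:** the tray rim stood at the same height along its whole length, within about 1–3 mm, which is the measurement noise. Nothing moved over a further second of holding.

**Fossils:** the last pictures show the jaw and the vertebra still in the tray.

**Other things on the bench:** comparing pictures with the start showed changes only at the arm, the carrier and their shadows. The lamp, pick, jar, bowl and finds tray are unmoved. The brush and rock were partly hidden by the carrier and its shadow, so they were checked less directly.

**Disagreements:**
- **Bar position:** the camera put the bar about 6 mm further along +y and 3.5 mm to the side of where the knob's position implied. I gripped it close to the knob-based position.
- **Balance:** the moment reading suggests the carrier's weight lies 15–20 mm towards the knob from the grip, but it did not tilt.

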